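# Hold the glue press on the card box at its third notch

## Robot

A 6-joint arm with a two-finger parallel gripper is mounted at the origin on the work surface; the furniture and walls round the work are solid. World frame = base frame: x ahead of the robot, y to its left, z up, the work surface at z = 0. Lengths are in m, angles in rad, forces in N, time in s.
With the tool pointing down it reaches from about 0.425 to 0.95 m from the base axis. Payload 3.5 kg.
Tool frame: the origin (TCP) lies midway between the tips of the shut fingers; the grasp point (between the pads) lies 19 mm behind it (ctrl.pinch_z is the distance from the TCP to the grasp point, in m); z points along the fingers, y is the line along which they close (so a half turn about z gives the same grasp; the last joint's range is limited). The gripper opens to 85 mm and grips with 20 to 120 N. Pads are 22 mm wide; open, the fingers measure 114 mm over their backs; the gripper's body (76 mm by 85 mm) begins 54 mm behind the grasp point. The pads swing forward as they close: fully open they stand 13 mm farther back than shut.
Start: joints at [-0.15, 0.286, 1.577, -0, 1.279, -0.15], TCP at [0.675, 0, 0.231] pointing down, gripper open.
Joint ranges: [-2.77, 2.77], [-0.9, 2.22], [0.21, 2.48], [-1.53, 4.67], [0.24, 2.81], [-2.84, 2.84]. Speed limits (rad/s): [2.79, 2.79, 3.14, 3.14, 3.14, 3.14].

## Interface

Orientations are given as a unit quaternion [x, y, z, w].
In Python, from plant import get_state, viewer, sign_off, ctrl gives the robot as it stands. The module is installed in compiled form; this text tells all that it offers.
- The arm moves only by the shell command python3 -m handwheel 'ROWS' [FORCE]. ROWS is JSON, a list that holds one entry, the list of rows, each a list of 5 numbers: the finger opening in m, from 0 to 0.0854, then the shift along the tool's x, y, z in m, then the turn about the tool's z in degrees. In form: [[[claw, x, y, z, spin], ...]]. A call has 1 to 12 rows; each row shifts and turns the commanded pose from where the row before left it, along the tool's axes as they then stand; what a row does not reach is not made up. A row lasts 1/12 s, in which the tool goes at most 41.7 mm and 7.16 degrees, less where a joint would pass 70% of its speed; a pose out of reach is approached as far as the arm can. A call is refused whole if a number of a shift passes 0.0417 or a number of a turn 7.16, either way. A call with a gripper value outside its range is refused whole. The fingers move at their own pace and stop on an object; FORCE is the grip in N (left out, the last holds). Time passes only in rows, so rows that do not move let the fingers close. It gives the time, the measured TCP pose, the force, the opening and the grip force at its end, in the units of the state.
- get_state(): the state, without advancing time (a new reading comes with each control period).
- viewer.read_camera(name): name is "scene" or "side" or "wrist"; returns the picture (384x512x3 uint8, blue, green, red); there is no depth.
- viewer.camera_params(name): a dict with "fov_y" (degrees; the focal length in pixels is half the picture's height over the tangent of half this angle, whatever the lens; pixels are square), "cx", "cy" (the principal point, pixels), "xyz" and "attitude" of the camera in the world; the wrist camera has in their place "hand_eye" (4x4, takes a point from camera to tool coordinates, whose origin is the TCP and whose axes are the flange's). Camera axes: x right, y up, looking along -z (the intrinsics and any distortion apply to the point x, -y, -z); pixel columns grow to the right and rows downward; lengths in m; the calibration is good to about 2 mm. A picture is of the moment at which its call begins: read the wrist's pose just before it. camera_params takes no time and is no camera call.
- sign_off(): hands the job in; it is judged then, once.
Trained networks look in the newest picture that a camera, given by its name, has taken for a name from the list of things; names that differ only in an ending like _2 or _b are one class to them, and where a whole thing is asked for, a point or a joint stands for the part that bears it (a point fixed in the world has none). Each returns a list of dicts, best first, with "confidence" (0 to 1); they miss things now and then, are a little off and sometimes report something else, mostly with a low value. They report only what shows in the picture. A call takes as long as a camera call.
- viewer.look_for(camera, name): "extent" ([left, top, width, height] as shares, 0 to 1, of the picture: columns of its width, rows of its height, round what is visible of it).
- viewer.outline_of(camera, name): "mask" (384x512 bool, what is visible of it) and "extent" ([left, top, width, height] as shares, 0 to 1, of the picture: columns of its width, rows of its height, round what is visible of it).
- viewer.pinpoint(camera, name): "xy" ([column, row] as shares, 0 to 1, of the picture: columns of its width, rows of its height: a listed point, or the origin of a listed thing).
The state is a dict: "time": time; "qpos": joint angles; "dq": joint speeds; "joint_efforts": joint torques, N m; "eef_pos": TCP position; "tcp_rot": TCP orientation; "contact_force": force on the tool from outside, world axes, zero at the start; "wrist_torque": the same for the moment, N m; "opening": opening from 0.0 (shut) to 1.0 (fully open); "finger_force": force on a finger pad.
Only numpy, scipy, OpenCV 4.12 (cv2) and the standard library are available. Lean on these libraries where they do the work, as an engineer would, in place of code of your own. Each camera call takes 0.05 s, during which the arm holds its last target. There are 200 camera calls.

## Task

The lid of the boxed card set has just been glued. On the twin hand press, find the bay in which the box lies (the other bay holds a cookie sachet, which must not be pressed) and push that bay's knob down past the first two notches to the third notch, and not beyond it. The knob springs back when let go, so finish while still holding it down at the third notch, with the pad clamping the lid; leave the other knob alone and do not shift the box, the sachet, the tape roll or the ribbon spool.

Things in the scene. Friction and masses are not known exactly. Their poses are not given: they have to be found in the camera images.
- press: fixed twin hand press: plywood base 160 (x) x 400 (y) x 12 mm, grey columns along the rear (+x) edge, two grey arms reaching forward over the bays at 150 to 176 mm height, each with a steel sleeve (36 mm across, top at 180 mm) that guides a knob's rod. Origin on the table amid the bays; +y to the left bay, +x to the rear. Bay axes at x = 0, y = +100 (left) and -100 mm (right)
- bay_left (a point): middle of the left bay's floor, on the base plate's top (12 mm above the table), under the left knob's axis; axes as the press
- bay_right (a point): middle of the right bay's floor, on the base plate's top (12 mm above the table), under the right knob's axis; axes as the press
- ram_left (a joint): travel of the left knob, m: 0 up at rest, grows as pressed down. Clicks (notches) at 0.012, 0.024, 0.036 (third); hard end at 0.046. Always springs back: 4 N at the top, 7 N at 36 mm, +-3 N ripple between notches, plus about 5 N from the pad on the box at 36 mm; 17 N at most. Of the three rings on the rod the top one is level with the sleeve's top in the third notch
- ram_right (a joint): travel of the right knob, m: 0 up at rest, grows as pressed down. Clicks (notches) at 0.012, 0.024, 0.036 (third); hard end at 0.046. Always springs back: 4 N at the top, 7 N at 36 mm, +-3 N ripple between notches, plus about 5 N from the pad on the box at 36 mm; 17 N at most. Rings on the rod as on the left
- knob_left: left knob (+y side of the press): black mushroom knob, 48 mm across, flat top 42 mm across, on a 16 mm steel rod; its top is 250 mm above the table at rest, with free space above. Moves straight down; its cap may twist loosely. The body's origin is NOT on the knob but 250 mm below its top, on its axis: use the point of its top
- knob_right: right knob (-y side of the press): black mushroom knob, 48 mm across, flat top 42 mm across, on a 16 mm steel rod; its top is 250 mm above the table at rest, with free space above. Moves straight down; its cap may twist loosely. The body's origin is NOT on the knob but 250 mm below its top, on its axis: use the point of its top
- knob_left_top (a point): centre of the flat top of the left knob; it moves down with the knob
- knob_right_top (a point): centre of the flat top of the right knob; it moves down with the knob
- pad_left: rubber pad 70 x 96 x 10 mm under the left knob's rod, sprung against the steel plate above it; goes down with the knob, touches the 45 mm box at 30 mm of travel and is pushed 6 mm into its springs at the third notch. Origin on the knob's axis at table level at rest, 87 mm below the pad's underside
- pad_right: the same pad under the right knob
- card_box: boxed card set, a flat film-wrapped grey and purple box, 101 (x) x 131 (y) x 45 mm, 0.34 kg, lying loose in one of the two bays (which one varies). Origin at the centre of its underside
- cookie_sachet: orange flat cookie sachet with crimped ends, 74 (x) x 131 (y) x 27 mm, lying in the other bay. Origin at the centre of its underside
- tape_roll: grey roll of parcel tape lying flat, 107 mm across, 48 mm tall, loose on the table beside the press's right end. Origin at the centre of its underside
- red_spool: white spool with red ribbon, 77 x 125 mm with the loose end of its ribbon, 34 mm tall, loose on the table beside the press's left end. Origin at its underside

How it is judged:
At the end, for the whole second after the job is handed in: the knob over the box is held by the robot (over 1.5 N) at 32 to 40 mm of travel (third notch: 36), its pad pressing the box with over 1.5 N; the box within 35 mm of its bay's middle; box, sachet, tape roll and spool each under 15 mm from where they began (((x of card_box in the frame of bay_left between -0.035 and 0.035 m and y of card_box in the frame of bay_left between -0.035 and 0.035 m and value of joint ram_left between 0.032 and 0.04 m and contact force between pad_left and card_box above 1.5 N and contact force between any of the fingers, the arm and knob_left above 1.5 N) or (x of card_box in the frame of bay_right between -0.035 and 0.035 m and y of card_box in the frame of bay_right between -0.035 and 0.035 m and value of joint ram_right between 0.032 and 0.04 m and contact force between pad_right and card_box above 1.5 N and contact force between any of the fingers, the arm and knob_right above 1.5 N)) and distance of each of card_box, cookie_sachet, tape_roll, red_spool from where it was at the start of the episode below 0.015 m); the arm keeps its last pose, push and grip.
It fails at once if a knob was pressed beyond the third notch (more than 42 mm) (value of joint any of ram_left, ram_right above 0.042 m).
It fails at once if the knob over the sachet was pressed (more than 6 mm) ((x of card_box in the frame of bay_left between -0.035 and 0.035 m and y of card_box in the frame of bay_left between -0.035 and 0.035 m and value of joint ram_right above 0.006 m) or (x of card_box in the frame of bay_right between -0.035 and 0.035 m and y of card_box in the frame of bay_right between -0.035 and 0.035 m and value of joint ram_left above 0.006 m)).
It fails at once if the box, the sachet, the tape roll or the spool was shifted by more than 20 mm (distance of any of card_box, cookie_sachet, tape_roll, red_spool from where it was at the start of the episode above 0.02 m).
It also fails if it takes over 32 s, if anything falls off the work surface, if the arm or the gripper's body presses on something with over 40 N, if the wrist force passes 120 N, or if a joint passes its speed limit or range.

## Working session

There is one attempt and no reset: what is moved stays moved. The work goes in short steps, Python scripts to look and compute and a shell command to move; the robot and the scene stay as the last step left them, time stands still between calls to the robot, and variables do not carry over. Pictures are saved under pics/ and viewed, at most 10 in all, crops included, and the job is handed in when it is done.

```bash
mkdir -p pics; cat > h.py <<'E'
import numpy as np,cv2
from scipy.spatial.transform import Rotation as R
from plant import get_state,viewer,ctrl
E
python3 - <<'E'
from h import *
s=get_state();print(s['eef_pos'],s['tcp_rot'],s['time'])
ims=[]
for c in ['scene','side']:
    im=viewer.read_camera(c);ims.append(im);p=viewer.camera_params(c);print(c,p)
    for n in ['knob_left_top','knob_right_top','bay_left','bay_right','card_box','cookie_sachet','press']:
        print(n,[(np.round(np.array(d['xy'])*[512,384],1),round(d['confidence'],2)) for d in viewer.pinpoint(c,n)[:2]])
cv2.imwrite('pics/a.png',cv2.resize(np.hstack(ims),(800,300)))
E
```

```text
[6.74335385e-01 1.57919121e-04 2.29922775e-01] [ 7.07105171e-01  7.07107366e-01 -7.06063095e-04 -9.75552671e-04] 0.0
scene {'fov_y': 43.446433102244285, 'cx': 260.99352706626706, 'cy': 189.07336717557013, 'xyz': array([-0.60713724, -0.65011959,  1.03943088]), 'attitude': array([ 0.4094285 , -0.22600834, -0.42927161,  0.77266708])}
knob_left_top [(array([264.9, 170.4]), 0.52)]
knob_right_top [(array([322.4, 187.1]), 0.44)]
bay_left [(array([265.7, 225. ]), 0.9)]
bay_right [(array([318.8, 247. ]), 0.89)]
card_box [(array([265.5, 227.9]), 0.69)]
cookie_sachet [(array([321. , 247.5]), 0.81)]
press [(array([289.5, 240. ]), 0.66), (array([266.2, 223.9]), 0.61)]
side {'fov_y': 50.40765570047606, 'cx': 259.06394973823814, 'cy': 197.64460595702582, 'xyz': array([0.00482946, 0.91352427, 0.58922224]), 'attitude': array([-0.14330049,  0.53552335,  0.80910296, -0.19501823])}
knob_left_top [(array([252.2, 166.5]), 0.62)]
knob_right_top [(array([295. , 146.9]), 0.45)]
bay_left []
bay_right [(array([293.4, 220.2]), 0.62), (array([294.2, 145.7]), 0.2)]
card_box [(array([252.8, 247.5]), 0.83)]
cookie_sachet [(array([290.3, 218.9]), 0.64)]
press [(array([273. , 234.6]), 0.97)]
```

View pics/a.png

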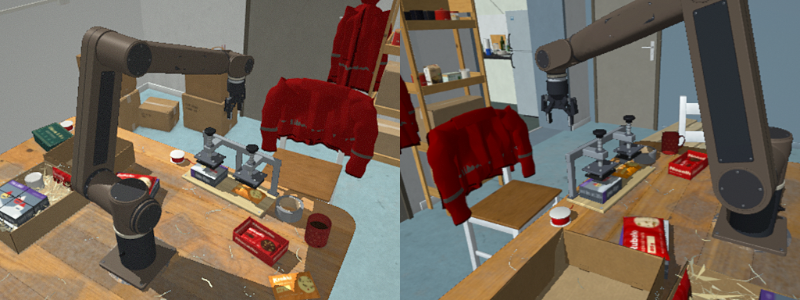

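Box (grey/purple) is in the left bay (scene full-size about (265,225)) and the orange sachet in the right (321,247). The left knob top is at about (265,168) in scene and (252,166) in side. Next I triangulate.

```bash
cat >> h.py <<'E'
def ray(c,uv):
    p=viewer.camera_params(c);f=192/np.tan(np.radians(p['fov_y'])/2)
    d=np.array([(uv[0]-p['cx'])/f,-(uv[1]-p['cy'])/f,-1])
    d=R.from_quat(p['attitude']).apply(d);return np.array(p['xyz']),d/np.linalg.norm(d)
def tri(a,b):
    A=0;B=0
    for o,d in(a,b):
        M=np.eye(3)-np.outer(d,d);A=A+M;B=B+M@o
    x=np.linalg.solve(A,B);return x,[np.linalg.norm(np.cross(x-o,d)) for o,d in(a,b)]
def plane(r,z):
    o,d=r;return o+d*(z-o[2])/d[2]
E
python3 - <<'E'
from h import *
S=dict(kl=((264.9,170.4),(252.2,166.5)),kr=((322.4,187.1),(295,146.9)),box=((265.5,227.9),(252.8,247.5)),sach=((321,247.5),(290.3,218.9)),br=((318.8,247),(293.4,220.2)),press=((289.5,240),(273,234.6)))
for k,(a,b) in S.items():
    z=.25 if k[0]=='k' else .012 if k!='press' else 0
    print(k,tri(ray('scene',a),ray('side',b)),plane(ray('scene',a),z),plane(ray('side',b),z))
print(plane(ray('scene',(265.7,225)),.012))
ims=[viewer.read_camera(c) for c in('scene','side')]
cv2.imwrite('pics/b.png',np.hstack([cv2.resize(ims[0][130:270,220:360],(400,400),interpolation=2),cv2.resize(ims[1][130:270,200:340],(400,400),interpolation=2)]))
E
```

```text
kl (array([0.4996891 , 0.02395372, 0.24245615]), [np.float64(0.01176229893293831), np.float64(0.011762298932938214)]) [0.46951394 0.00942372 0.25      ] [0.50953653 0.01889556 0.25      ]
kr (array([ 0.47424168, -0.18442754,  0.25454596]), [np.float64(0.0005366773543936608), np.float64(0.0005366773543938504)]) [ 0.47958648 -0.18199191  0.25      ] [ 0.48155598 -0.20078609  0.25      ]
box (array([0.50661718, 0.02477665, 0.00111561]), [np.float64(0.008781513339843764), np.float64(0.008781513339843885)]) [0.48230488 0.01425409 0.012     ] [0.50872234 0.03138389 0.012     ]
sach (array([ 0.49107053, -0.18935619,  0.01054451]), [np.float64(0.0009774529252095595), np.float64(0.00097745292520963)]) [ 0.49094194 -0.18976243  0.012     ] [ 0.48858474 -0.18519043  0.012     ]
br (array([ 0.4806075 , -0.18460095,  0.0135635 ]), [np.float64(0.0048874808173512635), np.float64(0.004887480817351361)]) [ 0.48940239 -0.18267285  0.012     ] [ 0.47563164 -0.1806068   0.012     ]
press (array([ 0.49323807, -0.07640516, -0.00074709]), [np.float64(0.006825288563049477), np.float64(0.006825288563049496)]) [ 0.48258986 -0.0790173   0.        ] [ 0.50148465 -0.08372569  0.        ]
[0.49608506 0.02190225 0.012     ]
```

View pics/b.png

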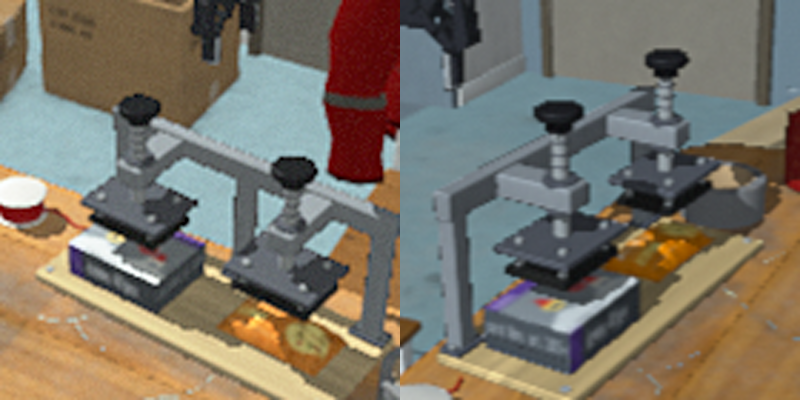

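Left bay has the box, as the crop confirms. Knob tops in full-frame pixels: left at scene (268.8,165.7), side (255.3,167); right at scene (323,187.8), side (293.5,149.3).

```bash
python3 - <<'E'
from h import *
for k,(a,b) in dict(kl=((268.8,165.7),(255.3,167)),kr=((323.2,187.8),(293.5,149.3))).items():
    print(k,tri(ray('scene',a),ray('side',b)),plane(ray('scene',a),.25),plane(ray('side',b),.25))
s=get_state();print(R.from_quat(s['tcp_rot']).as_matrix().round(3),s['time'],viewer.camera_params('wrist'))
E
```

```text
kl (array([0.50223418, 0.01509258, 0.24831096]), [np.float64(0.00014879575731144843), np.float64(0.00014879575731128705)]) [0.49961    0.01356897 0.25      ] [0.50003175 0.01922645 0.25      ]
kr (array([ 0.47977792, -0.18444783,  0.24751981]), [np.float64(0.000671049217539021), np.float64(0.00067104921753891)]) [ 0.47751057 -0.18558655  0.25      ] [ 0.47519171 -0.17475085  0.25      ]
[[-0.  1.  0.]
 [ 1.  0. -0.]
 [-0.  0. -1.]] 0.9 {'fov_y': 70.3348774548457, 'cx': 254.5499232314327, 'cy': 189.02441801113187, 'hand_eye': array([[ 4.37484443e-04,  9.63920036e-01,  2.66191608e-01,
         6.81416677e-02],
       [ 9.99999842e-01, -3.27440154e-04, -4.57783962e-04,
        -1.13959266e-03],
       [-3.54105312e-04,  2.66191766e-01, -9.63920027e-01,
        -1.43826212e-01],
       [ 0.00000000e+00,  0.00000000e+00,  0.00000000e+00,
         1.00000000e+00]])}
```

```bash
python3 -m handwheel '[[[0,0,0,-0.03,0],[0,0,0,-0.03,0],[0,0,-0.02,-0.01,0],[0,0.003,-0.03,0,0],[0,0.003,-0.03,0,0],[0,0.003,-0.03,0,0],[0,0.003,-0.03,0,0],[0,0.003,-0.02,0,0],[0,0,-0.013,0,0],[0,0,0,0,0],[0,0,0,0,0]]]' 40
python3 - <<'E'
from h import *
s=get_state();print(s['eef_pos'],s['contact_force'],s['opening'])
im=viewer.read_camera('wrist')
p=viewer.camera_params('wrist');f=192/np.tan(np.radians(p['fov_y'])/2)
H=np.array(p['hand_eye']);Rt=R.from_quat(s['tcp_rot']).as_matrix()
o=s['eef_pos']+Rt@H[:3,3]
print([(np.array(d['xy'])*[512,384],d['confidence']) for d in viewer.pinpoint('wrist','knob_left_top')])
for d in viewer.outline_of('wrist','knob_left')[:2]:
    m=d['mask'];v,u=np.nonzero(m);print(d['confidence'],u.min(),u.max(),v.min(),v.max(),u.mean(),v.mean())
def w(uv,z=.25):
    d=Rt@H[:3,:3]@np.array([(uv[0]-p['cx'])/f,-(uv[1]-p['cy'])/f,-1]);return o+d*(z-o[2])/d[2]
for d in viewer.pinpoint('wrist','knob_left_top'): print(w(np.array(d['xy'])*[512,384]))
def proj(P):
    c=H[:3,:3].T@(Rt.T@(P-s['eef_pos'])-H[:3,3]);return np.array([p['cx']-f*c[0]/c[2],p['cy']+f*c[1]/c[2]])
t=np.linspace(0,6.28,60)
for z,r in((.25,.021),):
    pts=np.array([proj(np.array([.501+r*np.cos(a),.015+r*np.sin(a),z])) for a in t]);cv2.polylines(im,[pts.round().astype(int)],True,(0,255,0),1)
cv2.imwrite('pics/c.png',im)
E
```

```text
time: 1.82
eef_pos: [0.502, 0.0151, 0.3019]
tcp_rot: [0.707, 0.707, 0.001, 0.001]
contact_force: [0.1, 0.1, -0.3]
opening: -0.0
finger_force: 0.0
[0.50197145 0.01506012 0.30189906] [ 0.05118497  0.05193161 -0.2604619 ] -0.00017905020740049645
[(array([254.4128, 198.9888]), 0.87)]
0.96 221 283 171 225 252.7765137614679 197.69467889908256
[0.50091496 0.02135623 0.25      ]
```

View pics/c.png

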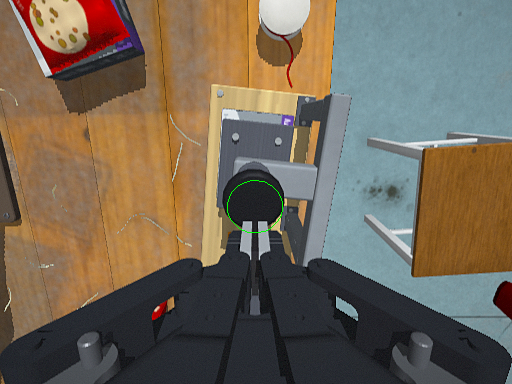

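The wrist view shows the knob cap centred near (253,200). My green ring is at (255,207), so the knob lies about 4 mm farther in +y. I'll correct that and descend to just above contact.

```bash
python3 -m handwheel '[[[0,0.004,-0.001,0.015,0],[0,0,0,0.015,0],[0,0,0,0.01,0],[0,0,0,0.005,0],[0,0,0,0,0],[0,0,0,0,0]]]'
python3 -m handwheel '[[[0,0,0,0.003,0],[0,0,0,0.002,0],[0,0,0,0.002,0],[0,0,0,0,0]]]'
python3 -m handwheel '[[[0,0,0,0.002,0],[0,0,0,0,0]]]'
python3 -m handwheel '[[[0,0,0,0.002,0],[0,0,0,0,0]]]'
```

```text
time: 2.52
eef_pos: [0.5013, 0.0189, 0.2563]
tcp_rot: [0.707, 0.707, -0.0, -0.0]
contact_force: [-0.2, -0.1, -0.5]
opening: 0.001
finger_force: 0.0
time: 2.85
eef_pos: [0.5014, 0.0189, 0.25]
tcp_rot: [0.707, 0.707, 0.0, 0.001]
contact_force: [-0.3, -1.3, 3.4]
opening: 0.001
finger_force: 1.5
time: 3.02
eef_pos: [0.5015, 0.0189, 0.2487]
tcp_rot: [0.707, 0.707, 0.001, 0.001]
contact_force: [-1.2, 1.1, 6.0]
opening: 0.003
finger_force: 2.9
time: 3.18
eef_pos: [0.5015, 0.0189, 0.2471]
tcp_rot: [0.707, 0.707, 0.001, 0.001]
contact_force: [-0.8, 0.1, 6.4]
opening: 0.001
finger_force: 3.4
```

```bash
python3 -m handwheel '[[[0,0,0,0.003,0],[0,0,0,0.003,0],[0,0,0,0.003,0],[0,0,0,0,0]]]'
python3 -m handwheel '[[[0,0,0,0.003,0],[0,0,0,0.003,0],[0,0,0,0.003,0],[0,0,0,0,0]]]'
python3 -m handwheel '[[[0,0,0,0.003,0],[0,0,0,0.002,0],[0,0,0,0.002,0],[0,0,0,0,0],[0,0,0,0,0]]]'
```

```text
time: 3.52
eef_pos: [0.5015, 0.0189, 0.2368]
tcp_rot: [0.707, 0.707, 0.0, 0.001]
contact_force: [-1.2, 0.8, 6.4]
opening: 0.003
finger_force: 3.2
time: 3.85
eef_pos: [0.5014, 0.019, 0.2272]
tcp_rot: [0.707, 0.707, 0.0, 0.001]
contact_force: [1.4, 0.5, 4.0]
opening: -0.002
finger_force: 1.9
time: 4.27
eef_pos: [0.5015, 0.019, 0.2218]
tcp_rot: [0.707, 0.707, 0.0, 0.001]
contact_force: [-2.4, 0.1, 7.7]
opening: -0.002
finger_force: 4.2
```

```bash
for i in 1; do python3 -m handwheel '[[[0,0,0,0.002,0],[0,0,0,0,0]]]'; python3 -m handwheel '[[[0,0,0,0.002,0],[0,0,0,0,0]]]'; python3 -m handwheel '[[[0,0,0,0.002,0],[0,0,0,0,0]]]'; done | grep -E 'pos|cont'
python3 - <<'E'
from h import *
ims=[viewer.read_camera(c) for c in('scene','side')]
cv2.imwrite('pics/d.png',np.hstack([cv2.resize(ims[0][150:250,220:320],(400,400),interpolation=2),cv2.resize(ims[1][150:250,210:310],(400,400),interpolation=2)]))
E
```

```text
eef_pos: [0.5015, 0.0189, 0.2198]
contact_force: [-1.8, -0.3, 9.1]
eef_pos: [0.5015, 0.0189, 0.2177]
contact_force: [-1.4, -0.3, 7.8]
eef_pos: [0.5015, 0.019, 0.2158]
contact_force: [-1.8, -0.4, 9.6]
```

View pics/d.png

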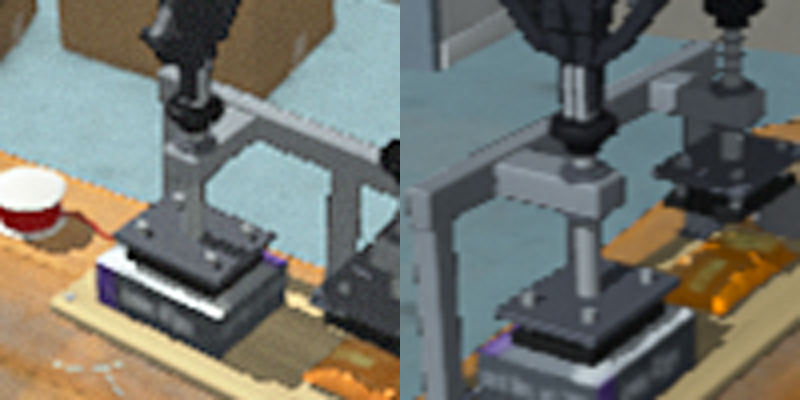

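The fingers rest on the left knob at about (580,125) in the crop, and the pad touches the box at about (590,340). Travel is about 34 mm, so 2 mm more.

```bash
python3 -m handwheel '[[[0,0,0,0.002,0],[0,0,0,0,0],[0,0,0,0,0],[0,0,0,0,0],[0,0,0,0,0]]]'
python3 - <<'E'
from h import *
ims=[viewer.read_camera(c) for c in('scene','side')]
cv2.imwrite('pics/e.png',np.hstack([cv2.resize(ims[0][160:240,230:310],(400,400),interpolation=2),cv2.resize(ims[1][160:240,220:300],(400,400),interpolation=2)]))
E
```

```text
time: 5.28
eef_pos: [0.5015, 0.0189, 0.2147]
tcp_rot: [0.707, 0.707, 0.0, 0.001]
contact_force: [-2.6, 0.5, 11.4]
opening: -0.003
finger_force: 5.5
```

View pics/e.png

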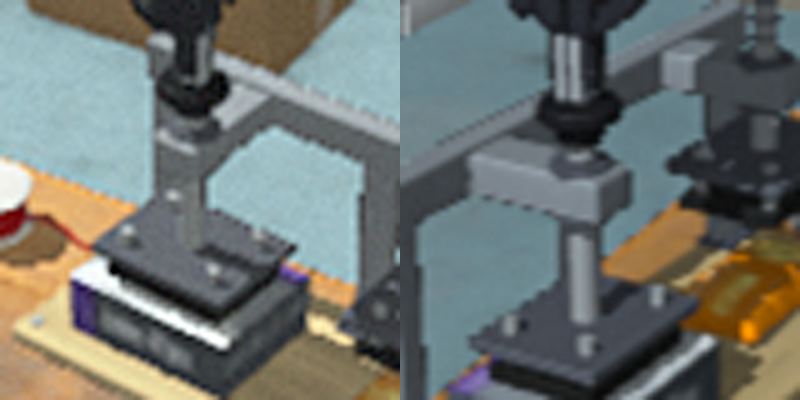

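The rings have gone into the sleeve (side crop about (580,165)) and the pad sits on the lid. The 11.4 N force matches the expected 12 N or so at about 35.5 mm travel, so I'm handing in.

```bash
python3 -c "from plant import sign_off;print(sign_off())"
```

```text
the job is handed in; nothing more can be done
None
```

The box was in the left bay; I handed in with the left knob held at about 35.5 mm of travel (third notch 36), pushing about 11 N with the pad on the lid and nothing else touched; the sign-off gave no verdict.

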